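Start the magnetic stirrer and click its speed dial up to six

ROBOT

A 7-joint arm with a two-finger parallel gripper is mounted at the origin on the work surface. World frame = base frame: x ahead of the robot, y to its left, z up, the work surface at z = 0. Lengths are in mm, angles in rad, forces in N, time in s.
With the tool pointing down it reaches from about 350 to 900 mm from the base axis. Payload 8.1 kg.
Tool frame: the origin (TCP) lies midway between the tips of the shut fingers; the grasp point (between the pads) lies 19 mm behind it (bot.hold_point_z is the distance from the TCP to the grasp point, in mm); z points along the fingers, y is the direction in which the jaws open and shut (so a half turn about z gives the same grasp; the last joint's range is limited). The gripper opens to 92 mm and grips with 3 to 60 N. Pads are 19 mm wide; open, the fingers measure 130 mm over their backs; the gripper's body (75 mm by 190 mm) begins 47 mm behind the grasp point.
Start: joints at [1.091, 0.434, 0.025, 1.573, -0.012, 1.134, -0.075], TCP at [229.945, -581.177, 226.742] pointing down, gripper open.
Joint ranges: [-2.62, 2.62], [-0.44, 2.09], [-1.27, 1.32], [0.08, 2.57], [-1.32, 4.46], [0.12, 2], [-2.74, 2.74]. Speed limits (rad/s): [2.22, 2.22, 3.01, 3.01, 3.14, 3.14, 3.14].

INTERFACE

Orientations are given as a unit quaternion [x, y, z, w].
In Python, from station import readout, viewer, ticket, finder, bot gives the robot as it stands.
- The arm moves only by the tool apply_moves, never from a script. Its argument "motion" is a list of rows, each a list of 6 numbers: the shift along the tool's x, y, z in cm, then the turn, a rotation vector about the tool's x, y, z in degrees. In form: [[dx, dy, dz, ax, ay, az], ...]. A call has 1 to 5 rows; each row is the pose to reach, as a shift and turn from the pose commanded when the call began, along the tool's axes at that moment; what a row does not reach only later rows make up. A row lasts 1/10 s, in which the tool goes at most 50 mm and 8.59 degrees, less where a joint would pass 70% of its speed; a pose out of reach is approached as far as the arm can. A call with a gripper value outside its range is refused whole. "hand" is the opening, from 0 (shut) to 1 (fully open), set as the call begins (left out, the last holds). The fingers move at their own pace and stop on an object; the grip force is fixed at half the most. Time passes only in rows, so rows that repeat a pose let the fingers close. It gives the time, the measured TCP pose, the force and the opening at its end, in the units of the state.
- readout.sense(): the state, without advancing time (a new reading comes with each control period).
- viewer.capture(name): name is "scene" or "top"; returns a dict with "frame" (480x640x3 uint8, red, green, blue), "K" (3x3 intrinsics, pixels), "position" and "rotation" of the camera in the world. Camera axes: x right, y up, looking along -z (the intrinsics and any distortion apply to the point x, -y, -z); pixel columns grow to the right and rows downward; lengths in mm; the calibration is good to about 2 mm. A picture is of the moment at which its call begins. There is no depth.
- ticket.close_job(): hands the job in, once; it reports no verdict.
Trained networks look in a picture, given as the dict that the camera call returned (one of the last four; its "shot" number tells which), for a name from the list of things; names that differ only in an ending like _2 or _b are one class to them, and where a whole thing is asked for, a point or a joint stands for the part that bears it (a point fixed in the world has none). Each returns a list of dicts, best first, with "score" (0 to 1); they miss things now and then, are a little off and sometimes report something else, mostly with a low value. They report only what shows in the picture. A call takes as long as a camera call.
- finder.search_frame(name, picture): "uv" ([column, row] in pixels, amid what is visible of it).
- finder.masks_of(name, picture): "region" (480x640 bool, what is visible of it) and "uv" ([column, row] in pixels, amid what is visible of it).
The state is a dict: "t": time; "joint_pos": joint angles; "qvel": joint speeds; "tau": joint torques, N m; "eef_pos": TCP position; "orientation": TCP orientation; "wrist_force": force on the tool from outside, world axes, zero at the start; "wrist_torque": the same for the moment, N m; "finger_gap": finger opening in mm.
Only numpy, scipy, OpenCV 4.12 (cv2) and the standard library are available. Lean on these libraries where they do the work, as an engineer would, in place of code of your own. Each camera call takes 0.05 s, during which the arm holds its last target. There are 200 camera calls.

TASK

The solvent bottle on the magnetic stirrer has to be stirred at speed six, and the speed dial has been left at a low setting. Start slowly, as one should: first press the start key fully in with a fingertip and let it spring back; then, with a fingertip gently against the side of the dial's pointer and without gripping it, turn the dial clockwise, counting the clicks, until it rests in the sixth click from off, never running past that, and take the hand away. Leave the bottle on the plate and the things beside the stirrer as they stand.

Things in the scene. Friction and masses are not known exactly. Their poses are not given: they have to be found in the camera images.
- stirrer_mid (a point): Centre of the underside of the stirrer: a white bench instrument fixed to the bench, 320 mm deep (x, front at -x), 200 mm wide, with a sloping control panel in front (118 x 200 mm, 60 mm high at its front edge, 80 mm at the back) and behind it, from x = -40 mm on, a body 88 mm high with a square white plate, top at 100 mm.
- dial_axis (a point): Fixed point where the speed dial's axis meets the flat face of the control panel. Axes of the panel: z out of the panel along the dial's axis (the panel slopes 10 degrees down to the front, so z leans to the front), x up the slope to the back, y to the left. The panel reaches 59 mm to +x and -x of this point, 64 mm to +y, 136 mm to -y.
- dial (a joint): Angle of the dial, rad, growing clockwise seen from above. Ten clicks 0.5236 apart: 0 is off (a stop), 3.1416 speed six, 4.712 speed nine (a stop); left at off to three. Pointer along (cos a, sin a) in dial_axis's x, y, a = 2.356 - angle. Pushed a little over half-way to the next click it springs on into it by itself; this takes about 2 N at the pointer's end.
- dial_tip (a point): End of the dial's pointer, half-way up, 38 mm from the axis, 14 mm above the panel; x axis outwards along it. The dial: round metal skirt 50 mm across, top 5 mm above the panel; black hub 20 mm across, 26 mm high; a straight black bar 9 mm thick, top at 25 mm, from 16 mm behind the axis to 38 mm in front, the long end being the pointer (white line).
- off_mark (a point): Centre of the small ring printed on the panel where the pointer shows at off (half past seven, seen from above with the front edge of the panel below), 47 mm from the dial's axis. Clockwise from it follow nine printed ticks, 30 degrees apart, for the speeds one to nine; the third, sixth and ninth are longer.
- start_key (a joint): How far the start key is pressed in, m: 0 out, 0.005 fully in. It springs back when let go; fully in takes about 4.5 N.
- key_top (a point): Centre of the top of the start key, a round grey push key 23 mm across, whose top stands 8.5 mm above the panel (in a flat metal bezel 32 mm across, 2.5 mm high), to the right of the dial. Pressed along the panel's z axis, inwards.
- bottle: Amber glass bottle with a blue cap, 70 mm across, 138 mm high, loose, standing on the stirrer's plate, 100 mm above the bench, behind the dial and key. Origin at the centre of its underside. To be left alone.
- vial_rack: White rack of sample vials, 120 x 55 mm, 50 mm high with its vials, loose on the bench to the left of the stirrer. Origin at the centre of its underside, long side along x. To be left alone.
- jar: Glass jar with a white lid, 60 mm across, 85 mm high, loose on the bench to the right of the stirrer. Origin at the centre of its underside. To be left alone.
- column: Steel chromatography column, 10 mm thick with 15 mm square end fittings, 166 mm long, lying loose on the bench to the right of the stirrer's panel. Origin at the centre of its underside, length along x. To be left alone.

How it is judged (in metres and radians):
On the way, in this order (a step that is already met when the one before it is completed fails the run):
1. the start key is pressed fully in while the dial still stands at a low speed (three or less) (value of joint start_key above 0.0038 m and value of joint dial below 1.8 rad), for 0.05 s.
2. the dial rests in its sixth click, the key let go (value of joint dial between 2.98 and 3.3 rad and value of joint start_key below 0.001 m), for 0.2 s.
At the end, for the whole second after the job is handed in: The dial rests in its sixth click (3.14 rad, within 0.16), the start key is out again, the bottle stands upright where it stood (within 15 mm) and the other things lie where they lay (within 20 mm) (all of step 2 and velocity of joint dial between -0.1 and 0.1 rad/s and distance of bottle from where it was at the start of the episode below 0.015 m and angle between bottle's own z axis and vertical below 0.1 rad and distance of each of vial_rack, jar, column from where it was at the start of the episode below 0.02 m); the robot touches nothing.
It fails at once if the dial is run past the sixth click (value of joint dial above 3.4 rad).
It fails at once if the dial is gripped or forced (more than 25 N) (contact force between the fingers and dial above 25 N).
It fails at once if the bottle is pushed, tipped or lifted (distance of bottle from where it was at the start of the episode above 0.015 m or angle between bottle's own z axis and vertical above 0.2 rad).
It fails at once if a bystander is pushed or lifted (distance of any of vial_rack, jar, column from where it was at the start of the episode above 0.02 m).
It also fails if it takes over 54 s, if anything falls off the work surface, if the arm or the gripper's body presses on something with over 40 N, if the wrist force passes 120 N, or if a joint passes its speed limit or range.

## Working session

There is one attempt and no reset: what is moved stays moved. The work goes in short steps, Python scripts to look and compute and a tool call to move; the robot and the scene stay as the last step left them, time stands still between calls to the robot, and variables do not carry over. Pictures are saved under pics/ and viewed, about 8 in all and at most 12, crops included, and the job is handed in when it is done.

Besides the shell and the picture viewer there is one more tool, called after "Request:" as name([rows], argument=value, ...), one row to a line, values as JSON. apply_moves: Moves the arm, as the interface text tells. Its arguments: {"type":"object","properties":{"motion":{"type":"array"},"hand":{"type":"number"}},"required":["motion"]}

```bash
mkdir -p pics; ls
cat > h.py <<'E'
import numpy as np, cv2
from scipy.spatial.transform import Rotation as R
from station import readout, viewer, ticket, finder, bot
def proj(p,c):
    q=np.array(c['rotation']).T@(np.asarray(p,float)-np.array(c['position']))
    q=np.array([q[0],-q[1],-q[2]]); u=np.array(c['K'])@q; return u[:2]/u[2]
def ray(uv,c):
    d=np.linalg.inv(np.array(c['K']))@np.array([uv[0],uv[1],1.]); d=np.array([d[0],-d[1],-d[2]])
    return np.array(c['position']), np.array(c['rotation'])@d
def onz(uv,c,z):
    o,d=ray(uv,c); return o+d*(z-o[2])/d[2]
def save(c,n,crop=None,s=1):
    f=c['frame'][:,:,::-1]
    if crop: f=f[crop[1]:crop[3],crop[0]:crop[2]]
    cv2.imwrite('pics/'+n+'.png',cv2.resize(f,None,fx=s,fy=s,interpolation=cv2.INTER_CUBIC))
E
python3 - <<'E'
from h import *
print(readout.sense())
for n in ['top','scene']:
    c=viewer.capture(n); save(c,n+'0'); print(n,{k:v for k,v in c.items() if k!='frame'})
    for k in ['dial_axis','dial_tip','off_mark','key_top','bottle','vial_rack','jar','column','stirrer_mid']:
        print(k,[(np.round(d['uv'],1).tolist(),round(d['score'],2)) for d in finder.search_frame(k,c)[:2]])
E
```

```text
pics
{'t': 0.0, 'joint_pos': array([ 1.09140588,  0.43523711,  0.02496258,  1.57411416, -0.01159037,
        1.13401385, -0.07509157]), 'qvel': array([-5.40029156e-05,  9.74451573e-04,  4.41075819e-04, -5.80397529e-05,
        8.52677557e-04,  8.62315472e-04,  2.31146536e-04]), 'tau': array([-2.27302644e-04, -6.67850304e+01,  9.84376185e-01, -3.14463580e+01,
       -6.07111584e-02,  4.27240762e-02,  1.52711686e-04]), 'eef_pos': array([ 229.71456249, -580.68531687,  225.92949292]), 'orientation': array([ 9.82310221e-01,  1.87259093e-01, -2.26269663e-04, -7.81740472e-04]), 'wrist_force': array([-0.50232148,  0.06956429, -0.51033625]), 'wrist_torque': array([-0.0289515 , -0.03784158, -0.06653095]), 'finger_gap': 92.04382881540806}
top {'K': array([[437.98580829,   0.        , 323.52628572],
       [  0.        , 437.98580829, 225.02969079],
       [  0.        ,   0.        ,   1.        ]]), 'position': array([568.09694095,  27.13027777, 765.5702676 ]), 'rotation': array([-0.04567954,  0.04046587,  0.70932213, -0.70223786]), 'shot': 1}
dial_axis [([419.4, 296.2], 0.92)]
dial_tip [([389
[... 283 characters left out ...]
n [([526.0, 301.9], 0.84)]
stirrer_mid [([414.3, 244.7], 0.57), ([421.0, 296.7], 0.16)]
scene {'K': array([[471.49070855,   0.        , 323.7652559 ],
       [  0.        , 471.49070855, 235.51538283],
       [  0.        ,   0.        ,   1.        ]]), 'position': array([ 938.03373266, -203.01558928,  762.36172611]), 'rotation': array([0.24369229, 0.11146253, 0.40894027, 0.87232908]), 'shot': 2}
dial_axis [([206.4, 267.0], 0.61)]
dial_tip [([233.2, 251.0], 0.8)]
off_mark [([205.0, 264.6], 0.95)]
key_top [([172.8, 270.4], 0.57)]
bottle [([246.9, 340.7], 0.64)]
vial_rack [([325.7, 239.1], 0.93)]
jar [([152.1, 414.3], 0.75)]
column [([114.2, 345.9], 0.56)]
stirrer_mid [([240.9, 305.1], 0.89)]
```

```bash
sed -i "s/np.array(c\['rotation'\])/R.from_quat(c['rotation']).as_matrix()/" h.py
python3 - <<'E'
import cv2
a=cv2.imread('pics/top0.png')[120:380,260:580]; cv2.imwrite('pics/t1.png',cv2.resize(a,None,fx=2.3,fy=2.3,interpolation=2))
a=cv2.imread('pics/scene0.png')[190:450,80:400]; cv2.imwrite('pics/s1.png',cv2.resize(a,None,fx=2.3,fy=2.3,interpolation=2))
E
```

```text
(no output)
```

View pics/t1.png

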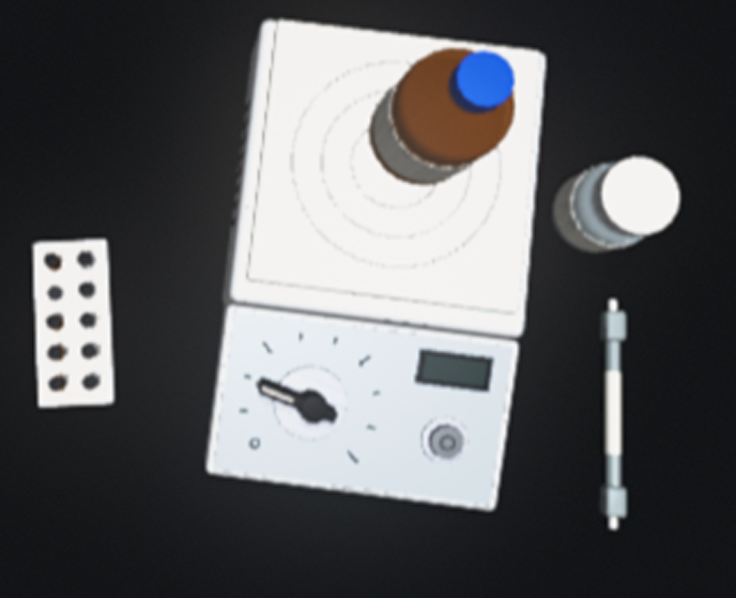

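View pics/s1.png

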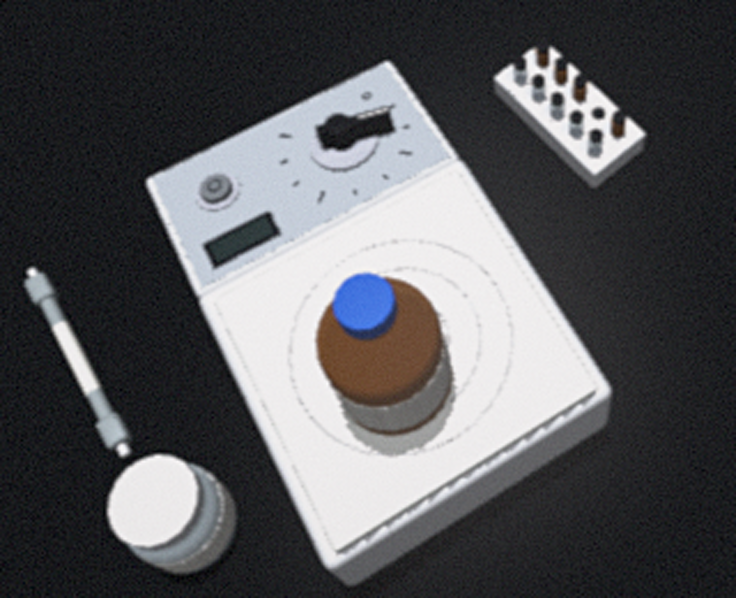

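Top view: the pointer (crop 262,383) stands at about speed two. The off ring is at (254,443), the key at (446,441), and speed six is the long tick at (363,360). Scene view: same layout seen from behind, ring at (367,96), key at (215,187). Next I fit the stirrer pose to both views.

```bash
cat > fit.py <<'E'
from h import *
from scipy.optimize import least_squares
cams={n:viewer.capture(n) for n in ['top','scene']}
t=np.radians(10); PR=np.array([[np.cos(t),0,-np.sin(t)],[0,1,0],[np.sin(t),0,np.cos(t)]])
A0=np.array([-160+59*np.cos(t),36,60+59*np.sin(t)])
pan=lambda p:A0+PR@np.array(p,float)
def world(p,v):
    c,s=np.cos(v[2]),np.sin(v[2]); return np.array([v[0]+c*p[0]-s*p[1],v[1]+s*p[0]+c*p[1],p[2]])
F=[('top',(208,474),pan([-59,64,0])),('top',(494,509),pan([-59,-136,0])),('top',(254.5,443),pan([-33.2,33.2,0])),
('top',(230,300),np.array([-40,100,88.])),('top',(523,333),np.array([-40,-100,88.])),
('scene',(388,62),pan([-59,64,0])),('scene',(148,181),pan([-59,-136,0])),('scene',(367,96),pan([-33.2,33.2,0])),
('scene',(462,162),np.array([-40,100,88.])),('scene',(200,295),np.array([-40,-100,88.]))]
off={'top':np.array([260,120]),'scene':np.array([80,190])}
K={'top':(446,441),'scene':(215,187)}   # key top
T={'top':(262,383)}
def res(v):
    r=[]
    for n,uv,p in F: r+=list(proj(world(p,v),cams[n])-(np.array(uv)/2.3+off[n]))
    for n in K: r+=list(proj(world(pan([v[3],v[4],8.5]),v),cams[n])-(np.array(K[n])/2.3+off[n]))
    return np.array(r)
s=least_squares(res,[500,-50,0,0,-90],loss='soft_l1',x_scale=[10,10,.1,10,10]); v=s.x
if __name__=='__main__':
    print(v.round(3)); print(res(v).reshape(-1,2).round(1).tolist())
    print('axis',world(A0,v).round(1),'key',world(pan([v[3],v[4],8.5]),v).round(1))
    for d in range(4):
        a=2.356-d*.5236; p=world(pan([38*np.cos(a),38*np.sin(a),14]),v); print(d,p.round(1),[ (proj(p,cams[n])-off[n])@np.eye(2)*2.3 for n in cams])
    for n,lo in (('top',off['top']),('scene',off['scene'])):
        c=cams[n]; f=cv2.resize(c['frame'][lo[1]:lo[1]+260,lo[0]:lo[0]+320,::-1],None,fx=2.3,fy=2.3)
        P=[pan([0,0,26]),pan([-33.2,33.2,0]),pan([v[3],v[4],8.5])]+[pan([47*np.cos(2.356-.5236*k),47*np.sin(2.356-.5236*k),0]) for k in range(1,10)]
        P+=[pan([25*np.cos(q),25*np.sin(q),5]) for q in np.arange(0,6.28,.4)]+[p for _,_,p in F]
        for p in P: cv2.circle(f,tuple(int(x) for x in ((proj(world(p,v),c)-lo)*2.3).round()),2,(0,0,255),-1)
        cv2.imwrite(f'pics/fit_{n}.png',f)
    f=np.vstack([cv2.imread('pics/fit_top.png')[280:530,180:560],cv2.imread('pics/fit_scene.png')[40:310,120:500]]); cv2.imwrite('pics/fit.png',f)
E
python3 fit.py
```

```text
[ 6.4063e+02 -1.2576e+02 -1.3200e-01 -1.4134e+01 -9.3854e+01]
[[-2.2, -1.1], [0.2, -0.3], [-1.0, -1.2], [-1.9, -2.1], [0.0, -0.6], [-0.8, -2.3], [-3.3, -0.9], [-1.0, -0.3], [-1.0, -3.1], [-2.9, 1.2], [-0.5, -0.8], [-1.3, -0.5]]
axis [544.4 -76.6  70.2] key [ 516.7 -167.6   76.2]
0 [519.3 -46.2  79.4] [array([264.4251773 , 437.31632462]), array([356.28599737,  92.35735242])]
1 [537.2 -38.6  82.3] [array([253.00024091, 410.50325034]), array([378.04025004, 100.66497645])]
2 [556.4 -41.2  85.7] [array([256.68709079, 381.57894066]), array([389.7229713 , 117.61489051])]
3 [571.7 -53.2  88.7] [array([274.56491603, 358.27506954]), array([387.84980615, 139.08612137])]
```

View pics/fit.png

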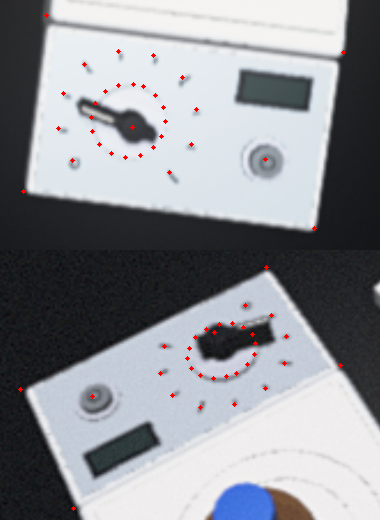

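The overlay agrees within about 1 px, though the top view sits slightly left. Rounded corners bias the fit, so I refit on the printed ticks with a small shift per camera.

```bash
cat > fit2.py <<'E'
from fit import *
TT={'top':{0:(254.5,443),1:(243,410),2:(247,377),3:(267,347),4:(301,337),5:(336,341),6:(363,360),7:(377,393),8:(371,428),9:(352,457)},
'scene':{0:(367,96),2:(407,127),3:(406,153),4:(386,177),5:(358,191),6:(321,197),7:(296,183),8:(284,161),9:(286,136)}}
def model(w):
    o=[]
    for n in TT:
        sh=w[7:9] if n=='top' else w[9:11]
        for k,uv in TT[n].items():
            r=47 if k==0 else (w[6] if k%3==0 else w[5]); a=2.356-.5236*k
            o.append(proj(world(pan([r*np.cos(a),r*np.sin(a),0]),w),cams[n])+sh-(np.array(uv)/2.3+off[n]))
        o.append(proj(world(pan([w[3],w[4],8.5]),w),cams[n])+sh-(np.array(K[n])/2.3+off[n]))
    return np.array(o)
def r2(w): return np.r_[model(w).ravel()/.5,w[7:11]/1.5]
w=least_squares(r2,np.r_[v,47,49,0,0,0,0],loss='soft_l1',x_scale=np.r_[10,10,.1,10,10,5,5,1,1,1,1]).x
if __name__=='__main__':
    print(w.round(3)); print(model(w).round(1).tolist())
    print('axis',world(A0,w).round(1),'key',world(pan([w[3],w[4],8.5]),w).round(1))
    for d in range(10):
        a=2.356-d*.5236; p=world(pan([38*np.cos(a),38*np.sin(a),25]),w); print(d,p.round(1),((proj(p,cams['top'])+w[7:9]-off['top'])*2.3).round(),((proj(p,cams['scene'])+w[9:11]-off['scene'])*2.3).round())
    np.save('w.npy',w)
E
python3 fit2.py
```

```text
[ 6.39295e+02 -1.26585e+02 -1.39000e-01 -1.23240e+01 -9.34310e+01
  4.55560e+01  4.73280e+01  9.29000e-01  8.89000e-01  1.47200e+00
  3.22000e-01]
[[-0.1, 0.2], [-0.1, 0.3], [0.2, -0.2], [-0.0, 0.1], [-0.1, -0.3], [-0.3, -0.1], [0.9, 0.1], [-0.4, 0.2], [0.1, -0.2], [-0.2, -0.1], [0.4, -0.0], [0.2, -0.3], [-0.4, -0.0], [0.1, -0.0], [-0.2, -0.1], [-1.1, 0.7], [0.2, -0.0], [0.1, 0.2], [-0.1, 0.2], [0.0, -0.2], [0.3, -0.2]]
axis [543.4 -76.8  70.2] key [ 516.9 -167.5   76.5]
0 [516.6 -45.9  90.2] [268. 445.] [356.  83.]
1 [534.6 -38.5  93.2] [257. 417.] [377.  91.]
2 [553.8 -41.2  96.6] [261. 388.] [389. 108.]
3 [569.  -53.3  99.5] [279. 364.] [387. 130.]
4 [576.2 -71.5 101.2] [307. 353.] [371. 150.]
5 [573.5 -91.  101.2] [337. 357.] [345. 163.]
6 [ 561.5 -106.5   99.5] [361. 375.] [317. 165.]
7 [ 543.6 -113.9   96.6] [372. 403.] [295. 156.]
8 [ 524.4 -111.2   93.2] [368. 432.] [284. 138.]
9 [509.1 -99.2  90.2] [349. 455.] [288. 116.]
```

```bash
cat > g.py <<'E'
from h import *
w=np.load('w.npy'); t=np.radians(10)
PR=np.array([[np.cos(t),0,-np.sin(t)],[0,1,0],[np.sin(t),0,np.cos(t)]])
RW=R.from_euler('z',w[2]).as_matrix()@PR            # panel axes in world
A=np.array([w[0],w[1],0])+R.from_euler('z',w[2]).as_matrix()@np.array([-160+59*np.cos(t),36,60+59*np.sin(t)])
P=lambda p:A+RW@np.array(p,float)                    # panel -> world
RT=RW@np.diag([1.,-1,-1])                            # tool aligned: x up-slope, y right, z into panel
def rel(p,Rt=RT):
    s=readout.sense(); Rc=R.from_quat(s['orientation']).as_matrix()
    d=Rc.T@(np.asarray(p)-s['eef_pos'])/10; a=R.from_matrix(Rc.T@Rt).as_rotvec(degrees=True)
    return d.round(2).tolist()+a.round(1).tolist()
def inpanel(): 
    s=readout.sense(); return (RW.T@(s['eef_pos']-A)).round(1), s['wrist_force'].round(2), round(s['t'],2)
E
python3 - <<'E'
from g import *
print(rel(P([w[3],w[4],8.5+40])))
c=viewer.capture('top'); m=finder.masks_of('bottle',c)[0]
r,q=np.nonzero(m['region']); print(q.min(),q.max(),r.min(),r.max())
for uv in ([q.min(),r.max()],[m['uv'][0],r.max()]): print(onz(uv,c,100).round(),onz(uv,c,200).round())
E
```

```text
[41.3, -28.26, 11.09, -2.6, 9.8, 29.5]
421 483 141 200
[ 687. -119.  100.] [669. -97. 200.]
[ 686. -164.  100.] [ 669. -135.  200.]
```

Request:
apply_moves([
  [8, -5, 0, 0, 0, 6],
  [16, -11, 2, 0, 3, 12],
  [24, -17, 4, -1, 6, 18],
  [32, -22, 6, -2, 8, 24],
  [37, -25, 8, -2.6, 9.8, 29.5],
], hand=0)

```text
t: 1.8
eef_pos: [368.7, -375.5, 191.6]
orientation: [0.993, -0.072, 0.088, 0.007]
wrist_force: [0.3, -1.5, -0.2]
finger_gap: 56.5
```

```bash
python3 -c "
from g import *
print(inpanel(),rel(P([w[3],w[4],8.5+30])),readout.sense()['qvel'].round(2))"
```

```text
(array([-108.6, -320. ,  142.3]), array([ 0.31, -1.5 , -0.16]), 1.8) [9.46, -22.72, 10.38, 0.1, -0.2, -0.3] [-0.81 -0.25 -0.12  0.71 -0.09 -0.87 -1.72]
```

Request:
apply_moves([
  [0, 0, 0, 0, 0, 0],
  [0, 0, 0, 0, 0, 0],
  [0, 0, 0, 0, 0, 0],
])

```text
t: 2.1
eef_pos: [367.8, -378.2, 191.8]
orientation: [0.994, -0.07, 0.087, 0.007]
wrist_force: [0.2, -0.8, 0.2]
finger_gap: 32.3
```

```bash
python3 -c "
from g import *
print(inpanel(),rel(P([w[3],w[4],8.5+30])),readout.sense()['qvel'].round(2))"
```

```text
(array([-109. , -322.8,  142.7]), array([ 0.22, -0.78,  0.21]), 2.1) [9.64, -22.96, 10.39, 0.1, -0.0, -0.0] [ 0.01  0.01  0.01 -0.01 -0.   -0.   -0.  ]
```

Request:
apply_moves([
  [2, -5, 2, 0, 0, 0],
  [4, -10, 4, 0, 0, 0],
  [6, -15, 6, 0, 0, 0],
  [8, -20, 8, 0, 0, 0],
  [9.6, -23, 10.4, 0, 0, 0],
])

```text
t: 2.6
eef_pos: [501.7, -180.1, 114.7]
orientation: [0.994, -0.071, 0.088, 0.007]
wrist_force: [0.9, -1.8, 0.4]
finger_gap: -0.1
```

Request:
apply_moves([
  [0, 0, 0, 0, 0, 0],
  [0, 0, 0, 0, 0, 0],
  [0, 0, 0, 0, 0, 0],
])

```text
t: 2.9
eef_pos: [499.8, -182.0, 114.5]
orientation: [0.994, -0.071, 0.087, 0.007]
wrist_force: [0.4, -0.6, 0.4]
finger_gap: 0.4
```

```bash
python3 -c "
from g import *
print(inpanel(),rel(P([w[3],w[4],8.5+3])),readout.sense()['finger_gap'])
c=viewer.capture('top');save(c,'t2',(360,200,580,360),1.6);d=viewer.capture('scene');save(d,'s2',(80,150,300,310),1.6)
cv2.imwrite('pics/k2.png',np.vstack([cv2.imread('pics/t2.png'),cv2.imread('pics/s2.png')]))"
```

```text
(array([ -20.5, -110.2,   48.5]), array([ 0.37, -0.63,  0.37]), 2.9) [0.81, -1.69, 3.7, 0.1, -0.0, -0.2] 0.4053455197030995
```

View pics/k2.png

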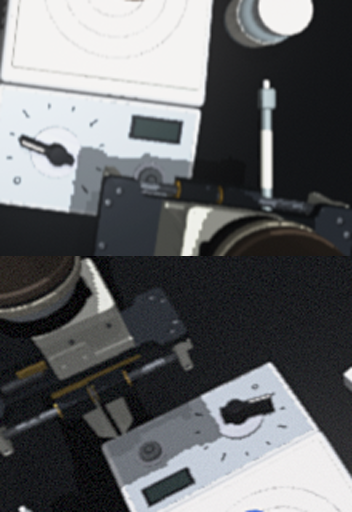

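Top view: the dial still stands at speed two, and the hand is front-right of the key. Scene view: the tapered shut fingertips (115,432) stop just short of the key (150,450). Next I move over the key.

Request:
apply_moves([
  [0.4, -0.8, 1.0, 0, 0, 0],
  [0.8, -1.7, 2.0, 0, 0, 0],
  [0.8, -1.7, 3.0, 0, 0, 0],
  [0.8, -1.7, 3.4, 0, 0, 0],
  [0.8, -1.7, 3.4, 0, 0, 0],
])

```text
t: 3.5
eef_pos: [515.5, -164.7, 80.9]
orientation: [0.994, -0.069, 0.086, 0.006]
wrist_force: [0.4, 0.2, -0.9]
finger_gap: 0.3
```

```bash
python3 -c "
from g import *
print(inpanel(),rel(P([w[3],w[4],8.5])))
d=viewer.capture('scene');save(d,'s3',(100,190,300,320),3.5)
q=proj(P([w[3],w[4],14.5]),d)+w[9:11]; print((q-[100,190])*3.5)"
```

```text
(array([-13.4, -90.9,  13.2]), array([ 0.43,  0.16, -0.91]), 3.5) [0.11, 0.26, 0.47, 0.0, 0.1, -0.0]
[253.77097589 276.1701063 ]
```

View pics/s3.png

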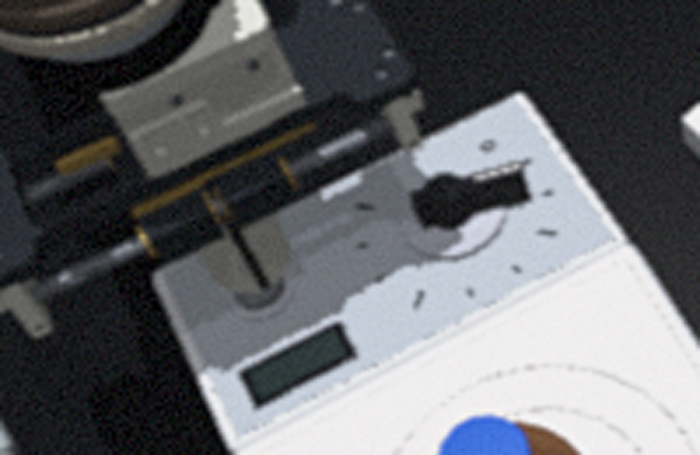

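The fingertips are centred over the key at (260,285). Pressing now.

Request:
apply_moves([
  [0.1, 0.2, 0.3, 0, 0, 0],
  [0.1, 0.2, 0.6, 0, 0, 0],
  [0.1, 0.2, 0.8, 0, 0, 0],
  [0.1, 0.2, 0.95, 0, 0, 0],
  [0.1, 0.2, 1.0, 0, 0, 0],
])

```text
t: 4.05
eef_pos: [518.9, -167.7, 72.6]
orientation: [0.994, -0.07, 0.088, 0.006]
wrist_force: [-0.5, -3.1, 3.4]
finger_gap: 0.2
```

Request:
apply_moves([
  [0, 0, 0, 0, 0, 0],
  [0, 0, 0, 0, 0, 0],
])

```text
t: 4.25
eef_pos: [518.8, -167.4, 72.7]
orientation: [0.994, -0.07, 0.087, 0.006]
wrist_force: [1.2, -2.3, 3.8]
finger_gap: 0.6
```

```bash
python3 -c "
from g import *
print(inpanel(), RW.T@readout.sense()['wrist_force'])"
```

```text
(array([-11.2, -93.2,   4.5]), array([ 1.19, -2.35,  3.76]), 4.25) [ 2.13211902 -2.16005736  3.44487717]
```

Request:
apply_moves([
  [0, 0, 0.1, 0, 0, 0],
  [0, 0, 0.2, 0, 0, 0],
  [0, 0, 0.3, 0, 0, 0],
  [0, 0, 0.3, 0, 0, 0],
])

```text
t: 4.65
eef_pos: [519.2, -167.4, 71.2]
orientation: [0.994, -0.07, 0.088, 0.006]
wrist_force: [-11.4, 0.2, 30.0]
finger_gap: 0.5
```

```bash
python3 -c "
from g import *
print(inpanel(), RW.T@readout.sense()['wrist_force'])"
```

```text
(array([-11. , -93.1,   3. ]), array([-11.42,   0.2 ,  29.99]), 4.65) [-5.9557017  -1.38660906 31.50277532]
```

Key bottomed out at 31 N, tip 3.0 mm above the panel (3.5 expected), so the fit is within 0.5 mm in height. Retract and move to the front-left of the pointer.

Request:
apply_moves([
  [0, 0, -1.0, 0, 0, 0],
  [0, 0, -2.5, 0, 0, 0],
  [0, 0, -4.2, 0, 0, 0],
  [-0.4, -4, -4.2, 0, 0, 0],
  [-0.8, -8, -4.2, 0, 0, 0],
])

```text
t: 5.15
eef_pos: [514.9, -85.7, 109.7]
orientation: [0.994, -0.071, 0.087, 0.006]
wrist_force: [0.3, 0.1, -0.2]
finger_gap: 0.6
```

Request:
apply_moves([
  [-0.4, -3, 0, 0, 0, 0],
  [-0.6, -4.8, 0, 0, 0, 0],
  [-0.6, -4.8, 0, 0, 0, 0],
  [-0.6, -4.8, 0, 0, 0, 0],
])

```text
t: 5.55
eef_pos: [515.5, -37.2, 108.1]
orientation: [0.994, -0.069, 0.087, 0.006]
wrist_force: [0.4, -1.4, 0.2]
finger_gap: 0.7
```

```bash
python3 -c "
from g import *
print(inpanel(),rel(P([-22,33,11])))
d=viewer.capture('scene');save(d,'s4',(100,150,300,320),3)
c=viewer.capture('top')
for k in (c,d): print([(x['uv'],x['score']) for x in finder.search_frame('dial_tip',k)])
"
```

```text
(array([-26. ,  35.4,  43. ]), array([ 0.37, -1.41,  0.15]), 5.55) [0.4, 0.24, 3.2, 0.0, 0.0, 0.1]
[([393.2, 291.5], 0.71)]
[([235.9, 251.3], 0.91)]
```

View pics/s4.png

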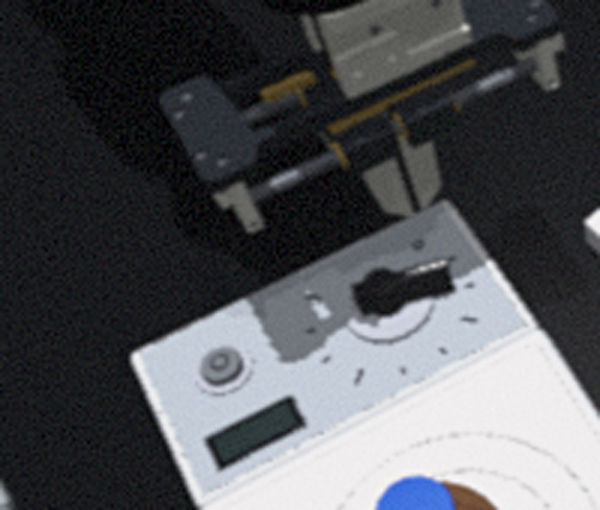

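The key is out again, the dial is still at two, and the fingertip (415,215) is about 20 mm square, above the panel front-left of the pointer. I plan a clockwise arc around the axis.

```bash
cat >> g.py <<'E'
def cen(k,r=27,gap=0):
    a=2.356-.5236*k; u=np.array([np.cos(a),np.sin(a)]); n=np.array([-u[1],u[0]])
    return r*u+n*(4.5+gap+9.5*abs(n[0])+10.5*abs(n[1]))
E
python3 -c "
from g import *
for k in (2,2.5,3,3.25,3.5,3.75,4,4.25,4.5,4.75,5,5.25,5.5,5.6,5.75,6): print(k,cen(k).round(1))"
```

```text
2 [-8.8 30.3]
2.5 [-2.1 32.4]
3 [ 5.9 32.3]
3.25 [10.1 31.2]
3.5 [14.2 29.4]
3.75 [18.1 26.8]
4 [21.7 23.5]
4.25 [24.7 19.5]
4.5 [27. 15.]
4.75 [28.9 12.5]
5 [30.5  9.5]
5.25 [31.8  6.1]
5.5 [32.6  2.4]
5.6 [32.7  0.8]
5.75 [32.8 -1.7]
6 [32.3 -5.9]
```

Request:
apply_moves([
  [0.3, 0.2, 0, 0, 0, 0],
  [0.3, 0.2, 1.2, 0, 0, 0],
  [0.3, 0.2, 2.4, 0, 0, 0],
  [0.3, 0.2, 3.2, 0, 0, 0],
  [0.3, 0.2, 3.2, 0, 0, 0],
])

```text
t: 6.25
eef_pos: [523.2, -40.7, 75.5]
orientation: [0.994, -0.069, 0.086, 0.006]
wrist_force: [0.1, 0.1, 0.1]
finger_gap: 0.8
```

```bash
python3 -c "
from g import *
print(inpanel())"
```

```text
(array([-23.7,  32.9,   9.5]), array([0.06, 0.06, 0.11]), 6.25)
```

Request:
apply_moves([
  [0.9, 0, 0, 0, 0, 0],
  [1.3, 0, 0, 0, 0, 0],
  [1.7, 0, 0, 0, 0, 0],
  [2.1, 0, 0, 0, 0, 0],
  [2.5, 0, 0, 0, 0, 0],
])

```text
t: 6.75
eef_pos: [549.0, -44.0, 82.1]
orientation: [0.994, -0.069, 0.087, 0.006]
wrist_force: [-6.3, 1.6, 0.6]
finger_gap: 0.6
```

```bash
cat >> g.py <<'E'
def tip(show=None):
    from scipy.optimize import least_squares
    print(inpanel())
    for n,sh in (('scene',w[9:11]),('top',w[7:9])):
        c=viewer.capture(n)
        if show: save(c,show+n,(100,150,300,320) if n=='scene' else (340,200,500,360),3)
        for x in finder.search_frame('dial_tip',c)[:1]:
            q=np.array(x['uv'])-sh; o,d=ray(q,c); o=RW.T@(o-A); d=RW.T@d; p=o+d*(14-o[2])/d[2]
            print(n,round(x['score'],2),'xy',p[:2].round(1),'click',round((2.356-np.arctan2(p[1],p[0]))/.5236,2))
E
python3 -c "
from g import *
tip()"
```

```text
(array([ 3.1, 33.3, 11.5]), array([-6.32,  1.61,  0.59]), 6.75)
scene 0.94 xy [14.2  1. ] click 4.36
```

Request:
apply_moves([
  [0, 0, 0, 0, 0, 0],
  [0, 0, 0, 0, 0, 0],
])

```text
t: 7.15
eef_pos: [548.7, -43.8, 82.0]
orientation: [0.994, -0.069, 0.087, 0.006]
wrist_force: [-2.1, 1.8, 0.8]
finger_gap: 0.6
```

```bash
python3 -c "
from g import *
tip('p3')"
```

```text
(array([ 2.8, 33.4, 11.4]), array([-2.06,  1.84,  0.82]), 7.15)
scene 0.8 xy [13.3 -0.5] click 4.58
```

View pics/p3scene.png

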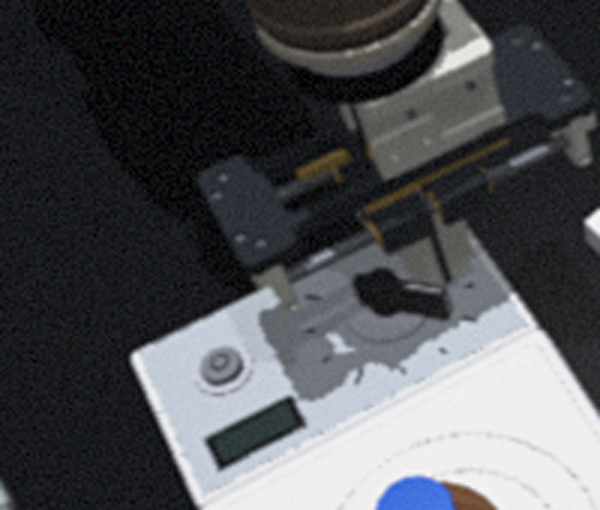

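The pointer has sprung to click three: its line ends at (441,290), against a predicted (445,289). The key is out. On to four.

Request:
apply_moves([
  [0.3, 0.05, 0, 0, 0, 0],
  [0.6, 0.15, 0, 0, 0, 0],
  [0.9, 0.28, 0, 0, 0, 0],
  [1.15, 0.4, 0, 0, 0, 0],
  [1.15, 0.4, 0, 0, 0, 0],
])

```text
t: 7.85
eef_pos: [560.0, -50.3, 84.0]
orientation: [0.994, -0.07, 0.088, 0.006]
wrist_force: [-0.7, -0.9, -0.8]
finger_gap: 0.1
```

```bash
cat >> g.py <<'E'
def ang(name=None):
    """pointer angle by matching dark pixels to the projected bar in the scene view"""
    c=viewer.capture('scene'); sh=w[9:11]; print(inpanel())
    if name: save(c,name,(130,170,290,310),3.5)
    g=cv2.cvtColor(c['frame'],cv2.COLOR_RGB2GRAY).astype(float); out=[]
    for k in np.arange(1,8,.05):
        a=2.356-.5236*k; u=np.array([np.cos(a),np.sin(a)]); n=np.array([-u[1],u[0]])
        s=lambda rr,ll,z: np.mean([g[tuple((proj(P([*(r*u+l*n),z]),c)+sh).round().astype(int)[::-1])] for r in rr for l in ll])
        out.append((s(np.arange(14,37,1.5),(-3.2,3.2),25)-.5*s(np.arange(40,44,1),(-3,0,3),12),k))
    print('best',[(round(k,2),round(v)) for v,k in sorted(out)[:6]])
E
python3 -c "
from g import *
ang('p4')"
```

```text
(array([14.6, 28.7, 11.2]), array([-0.4 , -0.28, -0.82]), 7.9)
best [(np.float64(4.65), -14), (np.float64(4.6), -12), (np.float64(4.55), -11), (np.float64(4.5), -10), (np.float64(4.7), -10), (np.float64(1.0), -9)]
```

View pics/p4.png

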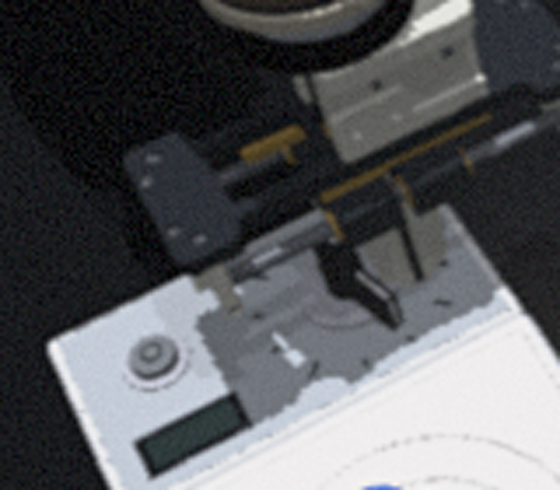

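Pointer line end at (393,297), predicted (390,298): click four. On to five.

Request:
apply_moves([
  [0.35, 0.2, 0, 0, 0, 0],
  [0.7, 0.5, 0, 0, 0, 0],
  [1.0, 0.9, 0, 0, 0, 0],
  [1.15, 1.2, 0, 0, 0, 0],
  [1.25, 1.4, 0, 0, 0, 0],
])

```text
t: 8.4
eef_pos: [569.8, -65.2, 86.1]
orientation: [0.994, -0.07, 0.087, 0.006]
wrist_force: [-2.0, 6.4, 2.7]
finger_gap: 0.5
```

Request:
apply_moves([
  [0, 0, 0, 0, 0, 0],
  [0, 0, 0, 0, 0, 0],
])

```text
t: 8.6
eef_pos: [569.8, -65.0, 86.2]
orientation: [0.994, -0.069, 0.088, 0.006]
wrist_force: [-0.2, 3.7, 2.0]
finger_gap: 0.0
```

```bash
python3 -c "
from g import *
ang('p5')"
```

```text
(array([26.9, 15.4, 11.4]), array([0.12, 2.68, 1.51]), 8.65)
best [(np.float64(1.8), -9), (np.float64(1.75), -9), (np.float64(1.85), -9), (np.float64(1.7), -8), (np.float64(2.0), -7), (np.float64(1.9), -7)]
```

View pics/p5.png

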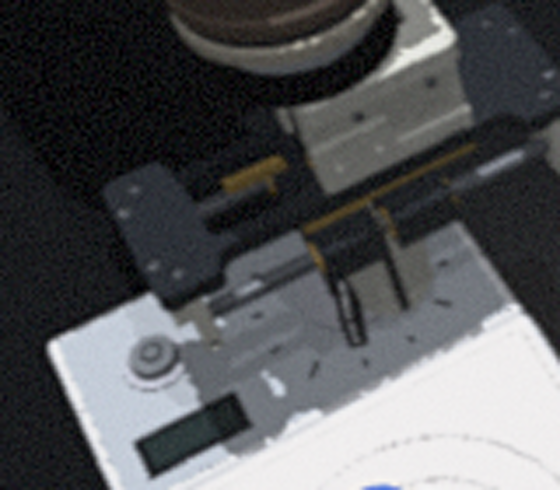

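Pointer line end at (355,318), predicted (350,318) for click five. The finger contact sits about 4 mm further out than modelled, because the finger widens upwards. So I approach the last click in small steps.

Request:
apply_moves([
  [0.2, 0.3, 0, 0, 0, 0],
  [0.4, 0.5, 0, 0, 0, 0],
  [0.55, 0.7, 0, 0, 0, 0],
  [0.65, 0.8, 0, 0, 0, 0],
  [0.65, 0.8, 0, 0, 0, 0],
])

```text
t: 9.15
eef_pos: [574.7, -75.0, 87.0]
orientation: [0.994, -0.07, 0.087, 0.007]
wrist_force: [-0.2, 0.3, 0.2]
finger_gap: 0.1
```

```bash
cat >> g.py <<'E'
def line(name=None):
    c=viewer.capture('scene'); print(inpanel())
    if name: save(c,name,(130,170,290,310),3.5)
    g=cv2.cvtColor(c['frame'],cv2.COLOR_RGB2GRAY); out=[]
    for k in np.arange(4,7.5,.05):
        a=2.356-.5236*k; u=np.array([np.cos(a),np.sin(a)]); n=np.array([-u[1],u[0]])
        def s(l): 
            q=np.array([proj(P([*(r*u+l*n),25]),c)+w[9:11] for r in np.arange(18,37,1.)],np.float32)
            return cv2.remap(g,q[:,0],q[:,1],cv2.INTER_LINEAR).mean()
        out.append((round(float(s(0)-.5*s(3.5)-.5*s(-3.5)),1),round(float(k),2)))
    print('line',sorted(out)[::-1][:5])
E
python3 -c "
from g import *
line('p6a')"
```

```text
(array([33.1,  6.4, 11.2]), array([-0.34, -0.04, -1.09]), 9.2)
line [(17.8, 5.15), (16.5, 5.1), (14.3, 4.3), (13.6, 5.2), (13.1, 5.05)]
```

View pics/p6a.png

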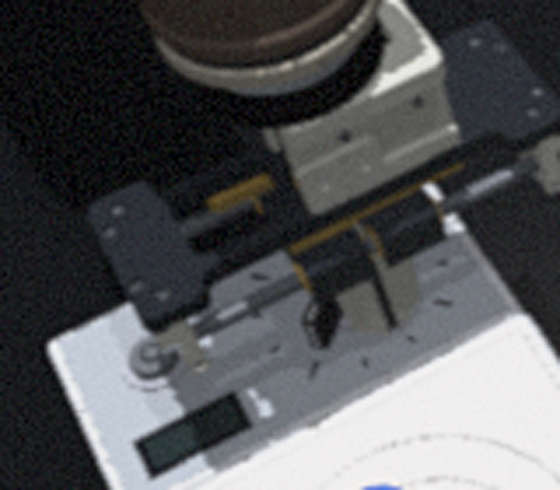

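The pointer's line end is at about (312,322), predicted (307,321) for click six, and the contact force is about zero. Withdrawing.

Request:
apply_moves([
  [0.1, -0.5, 0, 0, 0, 0],
  [0.1, -0.6, -2, 0, 0, 0],
  [0.1, -0.6, -5, 0, 0, 0],
  [0.1, -0.6, -9, 0, 0, 0],
  [-2, -0.6, -12, 0, 0, 0],
])

```text
t: 9.7
eef_pos: [537.5, -62.1, 204.4]
orientation: [0.994, -0.069, 0.089, 0.006]
wrist_force: [0.6, -0.4, 0.3]
finger_gap: 0.7
```

Request:
apply_moves([
  [-4, 0, 0, 0, 0, 0],
  [-8, 0, 0, 0, 0, 0],
  [-12, 0, 0, 0, 0, 0],
  [-14, 0, 0, 0, 0, 0],
  [-14, 0, 0, 0, 0, 0],
])

```text
t: 10.2
eef_pos: [395.6, -42.9, 176.7]
orientation: [0.994, -0.069, 0.086, 0.006]
wrist_force: [0.4, 0.7, 0.3]
finger_gap: 0.5
```

```bash
python3 -c "
from g import *
line()
c=viewer.capture('scene'); save(c,'fs',(80,180,400,450),2)
c=viewer.capture('top'); save(c,'ft',(260,120,580,380),2)
tip()
for n in ('bottle','jar','column','vial_rack'): print(n,[(np.round(x['uv'],1).tolist(),round(x['score'],2)) for x in finder.search_frame(n,c)[:1]])
a,b=cv2.imread('pics/ft.png'),cv2.imread('pics/fs.png'); cv2.imwrite('pics/fin.png',np.vstack([a[250:],b[:330]]))"
```

```text
(array([-127.9,   13.4,  131.4]), array([0.18, 0.45, 0.2 ]), 10.25)
line [(68.0, 6.05), (64.4, 6.0), (49.1, 6.1), (42.1, 5.95), (17.0, 6.15)]
(array([-125.8,   13.6,  131.5]), array([0.66, 0.06, 0.1 ]), 10.35)
scene 0.61 xy [14.2 -3.9] click 5.0
top 0.55 xy [2.8 0.3] click 4.3
bottle [([451.7, 169.6], 0.94)]
jar [([525.2, 207.9], 0.72)]
column [([528.5, 300.1], 0.61)]
vial_rack [([292.4, 259.9], 0.58)]
```

View pics/fin.png

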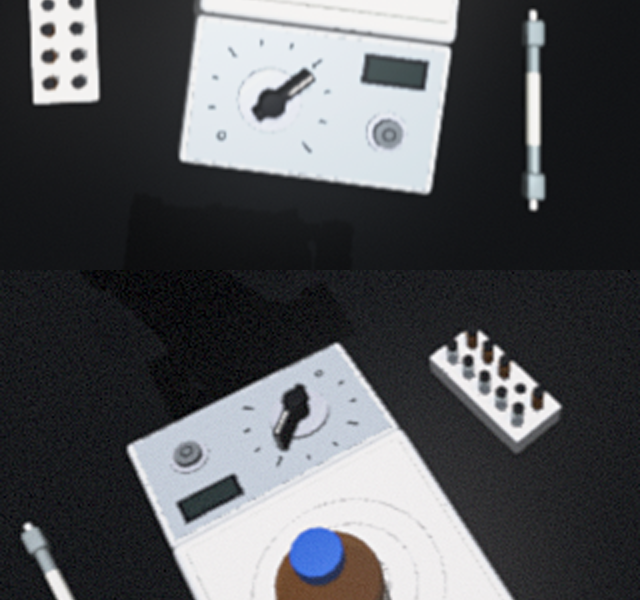

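The pointer lies on the long sixth tick in both views: tip (310,72) in the top view and (283,443) in the scene view. The line match strongly favours click 6.0 to 6.05. The key is out, the other things are unmoved, and the arm is clear.

```bash
python3 -c "
from h import *
print(ticket.close_job())"
```

```text
the job is handed in; nothing more can be done
None
```

The start key was pressed fully in and let go. The dial was then turned clockwise one click at a time from two to six with the side of the shut fingertips. The job was handed in at about 10.4 s of the 54 s; no verdict was reported.

**Key:** it bottomed out at about 31 N with the fingertip 3.0 mm above the panel (3.5 mm expected). In the last pictures it is out again.

**Dial:** I checked each click in a picture. With the arm clear, the pointer's line matches click 6.0 to 6.05, and it lies on the long sixth tick in both views. The largest wrist force in the readings I took while turning was about 7 N.

**Other things:** the bottle, jar, column and vial rack were found within about 3 px of their first positions. The arm stands clear of everything.

**Checks that disagreed:**
- The `dial_tip` network gave clicks 5.0 and 4.3 in the last pictures, at points only 15 mm and 3 mm from the axis instead of 38 mm. I discarded these as detections of the hub.
- My own angle matching from the scene view was also unreliable while the hand shaded the dial, so I judged those clicks by eye.

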